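# Lift the tube caddy out of the wash trough, drain it and hang it up

### The job

The white tube caddy has been washed: lift it out of the grey trough by its handle and stand it upright on the black draining mat, its whole base on the mat, and let go of it. Then take it by its body, so that the handle is free, and hang it by the handle on the hook of the steel stand, under the lamp, so that it hangs freely and roughly level. Set it down rather than drop it, and leave everything else where it is.

Things in the scene. Friction and masses are not known exactly. Their poses are not given: they have to be found in the camera images.
- caddy: white open box 50 (x) x 200 (y) x 60 mm tall, walls and floor 4 mm, about 0.16 kg, with a stirrup handle rising from a solid block (42 x 56 mm, top at 42 mm) in its middle. Origin at the centre of its underside, z up. On the mat its body can be gripped across the 50 mm width near either end (y = -78 or +78 mm); in the trough only the handle can be gripped
- handle (a point): centre of the underside of the caddy's handle bar, 96 mm above the caddy's underside; axes as the caddy's. The bar runs along y: 56 mm long, 14 mm wide (x), 12 mm thick, on two posts 14 x 10 mm at y = -23 and +23 mm. The opening below it is 36 mm wide (y), 54 mm high, clear through along x
- trough: fixed grey open trough, outside 74 (x) x 224 (y) x 70 mm tall, walls and floor 5 mm; the caddy stands in it with 7 mm to spare all round, its long side along the trough's. Origin at the centre of its underside
- mat: fixed black rubber draining mat, 140 (x) x 280 (y) x 4 mm thick, ribbed. Origin at the centre of its underside
- stand: fixed steel stand: base plate x = -30 to +130 mm, 100 mm wide, 14 mm tall; upright rod 12 mm thick at x = +60 mm, 270 mm tall, carrying the hook; over the hook a lamp bar, x = -30 to +90 mm, 40 mm wide (y), z = 215 to 237 mm: no room for a gripper above the hook, but there is beside the lamp. Origin on the table right under point hook_seat
- hook_seat (a point): point where the handle bar should rest, on top of the hook: a level flat steel bar 14 mm wide (y), 6 mm thick, its top 160 mm above the table, that runs from the stand's upright towards -x and ends 45 mm from this point in an upturned tip rising 14 mm above the bar's top. A clamp 24 mm thick sits 48 mm behind (+x). Axes as the stand's
- jar_a: bystander: small glass jar with a blue lid, 56 mm wide, 65 mm tall, near the back; origin under its centre
- jar_b: bystander: small glass jar with a blue lid, 56 mm wide, 65 mm tall, close to the robot; origin under its centre
- amber: bystander: amber glass bottle, 44 mm wide, 100 mm tall; origin under its centre
- bowl: bystander: white ceramic bowl, 116 mm wide, 55 mm tall; origin under its centre
- tube_rack: bystander: clear block of test tubes, 60 (x) x 200 (y) x 50 mm, tubes up to 81 mm; origin under its centre

How it is judged:
By the outcome, as a careful person would: the job done as asked, in the order asked, and still so for the second after the job is handed in, with the robot touching nothing.
It also fails if it takes over 72 s, if anything falls off the work surface, if the arm or the gripper's body presses on something with over 40 N, if the wrist force passes 120 N, or if a joint passes its speed limit or range.

### The arm

A 6-joint arm with a two-finger parallel gripper is mounted at the origin on the work surface. World frame = base frame: x ahead of the robot, y to its left, z up, the work surface at z = 0. Lengths are in m, angles in rad, forces in N, time in s.
With the tool pointing down it reaches from about 0.35 to 0.975 m from the base axis. Payload 17.4 kg.
Tool frame: the origin (TCP) lies midway between the tips of the shut fingers; the grasp point (between the pads) lies 19 mm behind it; x points along the fingers, y is the direction in which the jaws open and shut, and the axes are right-handed (so a half turn about x gives the same grasp; the last joint's range is limited). The gripper opens to 85 mm and grips with 20 to 120 N. Pads are 22 mm wide; open, the fingers measure 114 mm over their backs; the gripper's body (76 mm by 85 mm) begins 54 mm behind the grasp point. The pads swing forward as they close: fully open they stand 13 mm farther back than shut.
Start: joints at [-1.188, 0.116, 1.442, -0, 1.584, -0.038], TCP at [0.276, -0.616, 0.231] pointing down, gripper open.
Joint ranges: [-2.83, 2.83], [-0.83, 2.19], [0.07, 2.5], [-1.14, 4.28], [0.01, 3], [-2.97, 2.97]. Speed limits (rad/s): [1.89, 1.89, 2.22, 3.14, 3.14, 3.14].

### API

Orientations are given as [roll, pitch, yaw] about the fixed x, y, z axes, in that order (R = Rz(yaw) Ry(pitch) Rx(roll)).
In Python, from plant import state, get_image, finish_job gives the robot as it stands.
- The arm moves only by the tool jog_arm, never from a script. Its argument "commands" is a list of rows, each a list of 7 numbers: the opening, from 0 (shut) to 1 (fully open), then the shift along the tool's x, y, z in mm, then the turn, a rotation vector about the tool's x, y, z in rad. In form: [[jaw, tx, ty, tz, rx, ry, rz], ...]. A call has 1 to 12 rows; each row is the pose to reach, as a shift and turn from the pose commanded when the call began, along the tool's axes at that moment; what a row does not reach only later rows make up. A row lasts 1/10 s, in which the tool goes at most 50 mm and 8.59 degrees, less where a joint would pass 70% of its speed; a pose out of reach is approached as far as the arm can. A call with a gripper value outside its range is refused whole. The fingers move at their own pace and stop on an object; "grip_force" is the grip in N (left out, the last holds). Time passes only in rows, so rows that repeat a pose let the fingers close. It gives the time, the measured TCP pose, the force and the opening at its end, in the units of the state.
- state(): the state, without advancing time (a new reading comes with each control period).
- get_image(name): name is "side" or "top"; returns a dict with "pixels" (384x512x3 uint8, red, green, blue), "z_map" (384x512 float32, m along the optical axis (not along the pixel's ray), 0 where there is no reading), "intrinsics" (3x3 intrinsics, pixels), "position" and "orientation" of the camera in the world. Camera axes: x right, y down, z forward; pixel columns grow to the right and rows downward; lengths in m; the calibration is good to about 2 mm. A picture is of the moment at which its call begins.
- finish_job(): hands the job in, once; it reports no verdict.
The state is a dict: "clock": time; "joints": joint angles; "qvel": joint speeds; "tau": joint torques, N m; "tcp_pos": TCP position; "tool_rot": TCP orientation; "force": force on the tool from outside, world axes, zero at the start; "wrist_torque": the same for the moment, N m; "grip_width": finger opening in m.
Only numpy, scipy, OpenCV 4.12 (cv2) and the standard library are available. Lean on these libraries where they do the work, as an engineer would, in place of code of your own. Each camera call takes 0.05 s, during which the arm holds its last target. There are 200 camera calls.

## Working session

There is one attempt and no reset: what is moved stays moved. The work goes in short steps, Python scripts to look and compute and a tool call to move; the robot and the scene stay as the last step left them, time stands still between calls to the robot, and variables do not carry over. Pictures are saved under pics/ and viewed, about 8 in all and at most 12, crops included, and the job is handed in when it is done.

Besides the shell and the picture viewer there is one more tool, called after "Call:" by a JSON object that holds its "method" and its "body". jog_arm: Moves the arm, as the interface text tells. Its arguments: {"type":"object","properties":{"commands":{"type":"array","items":{"type":"array","items":{"type":"number"}}},"grip_force":{"type":"number"}},"required":["commands"]}

```bash
mkdir -p pics; cat > h.py <<'E'
import numpy as np, cv2
from scipy.spatial.transform import Rotation as R
from plant import state, get_image, finish_job
def cloud(im):
    z=im["z_map"].astype(float);K=np.array(im["intrinsics"])
    v,u=np.mgrid[:z.shape[0],:z.shape[1]]
    P=np.stack([(u-K[0,2])/K[0,0]*z,(v-K[1,2])/K[1,1]*z,z],-1)
    o=np.array(im["orientation"])
    M=o if o.shape==(3,3) else (R.from_euler('xyz',o).as_matrix() if o.size==3 else None)
    W=P@M.T+np.array(im["position"]); W[z==0]=np.nan
    return W
def save(im,n,crop=None,s=1.5):
    p=im["pixels"][:,:,::-1]
    if crop: p=p[crop[0]:crop[1],crop[2]:crop[3]]
    cv2.imwrite("pics/"+n,cv2.resize(p,None,fx=s,fy=s,interpolation=cv2.INTER_CUBIC))
E
python3 - <<'E'
from h import *
print(state())
for n in("top","side"):
    im=get_image(n);print(n,im["position"],im["orientation"],im["intrinsics"]);save(im,n+"1.png");np.save(n+"1.npy",cloud(im));np.save(n+"1p.npy",im["pixels"])
E
```

```text
{'clock': 0.0, 'joints': array([-1.18782801e+00,  1.16514799e-01,  1.44232478e+00, -2.08301126e-06,
        1.58402736e+00, -3.78037600e-02]), 'qvel': array([ 2.30123583e-03,  4.16300608e-05,  2.03152531e-03,  3.27191508e-04,
        9.82755389e-04, -5.30027438e-04]), 'tau': array([ 2.91898054e-03, -7.31978059e+01, -6.32493925e+01,  1.62253973e-04,
        6.27431378e-03, -2.92402740e-05]), 'tcp_pos': array([ 0.27562172, -0.61592536,  0.2305058 ]), 'tool_rot': array([-1.60696555,  1.56952204,  1.95539915]), 'force': array([ 0.01445581,  0.39528065, -1.03755397]), 'wrist_torque': array([0.02843938, 0.02770655, 0.04880658]), 'grip_width': 0.08563310411083803}
top [0.37692235 0.00831973 1.49516157] [-2.99183171 -0.00383877 -1.54888769] [[491.71816706   0.         254.01747342]
 [  0.         491.71816706 194.56399239]
 [  0.           0.           1.        ]]
side [0.25487658 0.67011074 0.82932487] [-2.32812115 -0.00435212 -2.69140269] [[410.51229946   0.         252.49509931]
 [  0.         410.51229946 189.97560742]
 [  0.           0.           1.        ]]
```

View pics/top1.png

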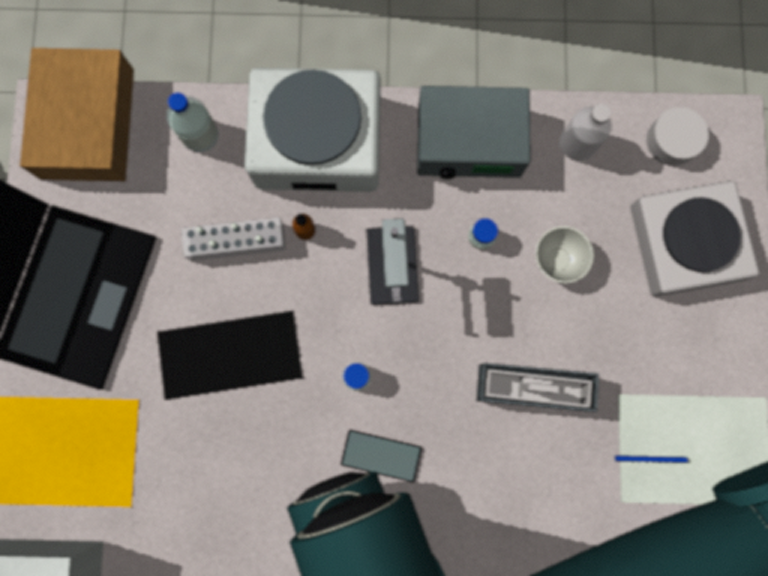

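View pics/side1.png

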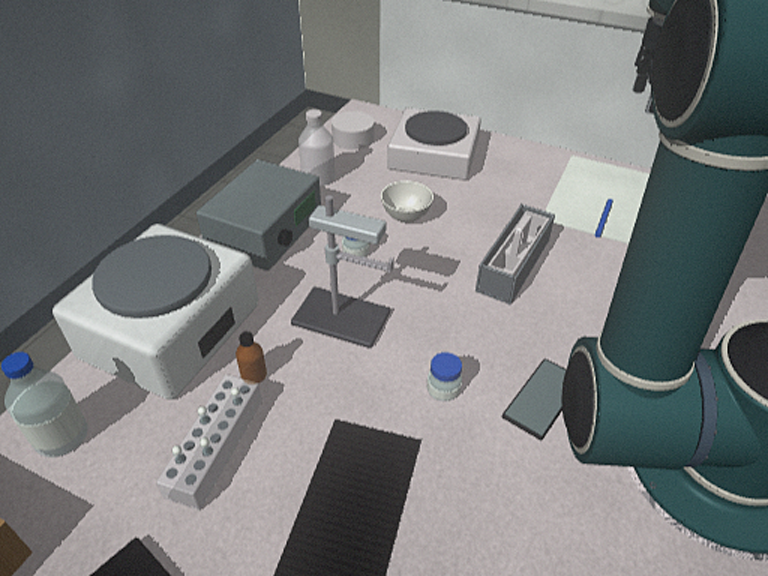

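The top view (pixels of the enlarged picture) shows the trough with the caddy at (537,387), the mat at (230,355), and the stand at (395,265) with its hook towards the robot. jar_b is at (357,376) between them, the bowl at (565,255), jar_a at (485,232), amber at (303,226) and the tube rack at (232,238).

```bash
python3 - <<'E'
from h import *
W=np.load("top1.npy");p=np.load("top1p.npy").astype(int)
S=np.load("side1.npy")
def rect(m,W=W,l=''):
    q=W[m]; q=q[~np.isnan(q[:,0])]
    r=cv2.minAreaRect((q[:,:2]*1000).astype(np.float32)); print(l,len(q),r,'z',np.percentile(q[:,2],[5,50,95]).round(4)); return q
def box(x0,y0,x1,y1):
    m=np.zeros(W.shape[:2],bool); m[int(y0/1.5):int(y1/1.5),int(x0/1.5):int(x1/1.5)]=1; return m
z=W[...,2]; br=p.sum(-1)
print('table z',np.nanmedian(z[250:300,100:200][:40]))
rect(box(150,305,310,405)&(br<90),l='mat')
t=box(465,355,610,420)
q=rect(t&(z>.045),l='trough all>45'); rect(t&(z>.06)&(z<.08),l='rim'); 
rect(t&(z>.095),l='handle'); print(W[t&(z>.095)].round(3)[::4])
s=box(360,210,425,310)
rect(s&(z>.005)&(z<.03),l='base'); rect(s&(z>.225)&(z<.25),l='lamp');
for n,b in dict(ja=(465,215,500,260),jb=(335,355,375,395),am=(285,205,320,245),bowl=(530,220,600,290),rack=(175,210,290,262)).items():
    m=box(*b); q=W[m&(z>.03)]; print(n,q.min(0).round(3),q.max(0).round(3))
# side cloud hook
def sel(x0,x1,y0,y1,z0,z1): return (S[...,0]>x0)&(S[...,0]<x1)&(S[...,1]>y0)&(S[...,1]<y1)&(S[...,2]>z0)&(S[...,2]<z1)
rect(sel(.4,.9,-.15,.15,.225,.25),S,'lamp side')
q=rect(sel(.4,.9,-.15,.15,.135,.19),S,'hook side')
for x in np.arange(q[:,0].min(),q[:,0].max(),.01):
    k=q[(q[:,0]>=x)&(q[:,0]<x+.01)]
    if len(k): print(x.round(3),len(k),np.median(k[:,1]).round(4),k[:,1].min().round(4),k[:,1].max().round(4),k[:,2].max().round(4))
q=rect(sel(.2,.6,-.4,-.1,.09,.125),S,'handle side')
q=rect(sel(.2,.6,-.4,-.1,.06,.078),S,'rim side')
E
```

```text
table z -0.0005021458605594109
mat 3850 ((467.805908203125, 312.33087158203125), (131.44595336914062, 271.9844055175781), 10.33185863494873) z [-0.0025  0.0028  0.0082]
trough all>45 1010 ((415.8739013671875, -302.0994567871094), (226.2054443359375, 74.28825378417969), 85.90933227539062) z [0.0465 0.0655 0.1113]
rim 610 ((415.84283447265625, -302.09991455078125), (226.18118286132812, 74.28271484375), 85.87322235107422) z [0.0612 0.0669 0.0728]
handle 104 ((413.306396484375, -299.5082702636719), (54.22989273071289, 13.706582069396973), 85.2160415649414) z [0.1055 0.1113 0.1162]
[[ 0.421 -0.274  0.108]
 [ 0.421 -0.284  0.111]
 [ 0.418 -0.28   0.116]
 [ 0.419 -0.293  0.11 ]
 [ 0.419 -0.303  0.112]
 [ 0.416 -0.275  0.113]
 [ 0.416 -0.287  0.11 ]
 [ 0.416 -0.299  0.107]
 [ 0.416 -0.309  0.114]
 [ 0.417 -0.322  0.106]
 [ 0.413 -0.273  0.112]
 [ 0.413 -0.284  0.113]
 [ 0.413 -0.296  0.109]
 [ 0.414 -0.307  0.11 ]
 [ 0.414 -0.319  0.107]
 [ 0.41  -0.272  0.101]
 [ 0.41  -0.282  0.109]
 [ 0.41  -0.292  0.112]
 [ 0.411 -0.304  0.111]
 [ 0.411 -0.314  0.116]
 [ 0.411 -0.326  0.112]
 [ 0.408 -0.
[... 1263 characters left out ...]
0.0187 0.0004 0.1722
0.66 73 -0.0026 -0.0202 0.0037 0.1884
0.67 26 -0.0004 -0.0122 0.0022 0.1879
0.68 1 -0.0123 -0.0123 -0.0123 0.1698
0.82 40 0.1387 0.1227 0.15 0.1514
0.83 59 0.1237 0.1039 0.1485 0.1524
0.84 69 0.1192 0.0898 0.1497 0.152
0.85 76 0.1198 0.0802 0.15 0.1527
0.86 78 0.1139 0.0755 0.1495 0.1525
0.87 82 0.1141 0.0706 0.1492 0.1537
0.88 86 0.1097 0.063 0.1496 0.152
0.89 101 0.1067 0.0613 0.1496 0.1539
handle side 102 ((412.39215087890625, -294.3496398925781), (59.448856353759766, 15.067072868347168), 86.7201919555664) z [0.0927 0.1107 0.1152]
rim side 568 ((415.6462707519531, -291.7564697265625), (217.80934143066406, 75.30472564697266), 86.16143035888672) z [0.0612 0.0659 0.0715]
```

```bash
cat >> h.py <<'E'
def down(yaw):  # tool x down, jaw axis (tool y) at angle yaw in the xy plane
    x=np.array([0,0,-1.]);y=np.array([np.cos(yaw),np.sin(yaw),0]);return np.stack([x,y,np.cross(x,y)],1)
def go(pos,yawdeg):
    s=state();M=R.from_euler('xyz',s["tool_rot"]).as_matrix()
    best=min((R.from_matrix(M.T@down(np.radians(yawdeg+k))).as_rotvec() for k in(0,180)),key=np.linalg.norm)
    print("shift mm",(M.T@(np.array(pos)-s["tcp_pos"])*1000).round(1),"rot",best.round(4))
E
python3 - <<'E'
from h import *
s=state();print(R.from_euler('xyz',s["tool_rot"]).as_matrix().round(3))
go([.413,-.297,.19],-4.2)
# arm shape at start: heights of arm points, as function of radial distance along j1 plane
S=np.load("side1.npy");q=S[(S[...,1]<-.3)&(S[...,2]>.16)&(S[...,0]>0.0)&(S[...,0]<.6)]
a=-1.168;rad=q[:,0]*np.cos(a)+q[:,1]*np.sin(a)
for r in np.arange(.3,.85,.04):
    k=q[(rad>=r)&(rad<r+.04)]
    if len(k):print(r.round(2),len(k),k[:,2].min().round(3),k[:,2].max().round(3))
E
```

```text
[[-0.     0.408 -0.913]
 [ 0.001 -0.913 -0.408]
 [-1.    -0.001 -0.   ]]
shift mm [  40.9 -235.  -255.7] rot [-1.0767e+00 -6.0000e-04  9.0000e-04]
0.5 18 0.473 0.49
0.54 22 0.47 0.483
0.58 9 0.254 0.47
0.62 276 0.243 0.442
0.66 194 0.303 0.443
0.7 175 0.245 0.338
0.74 15 0.29 0.331
```

Call:
{"method": "jog_arm", "body": {"commands": [[1,5,-24,-26,-0.108,0,0],[1,10,-47,-51,-0.215,0,0],[1,15,-70,-77,-0.323,0,0],[1,20,-94,-102,-0.43,0,0],[1,25,-118,-128,-0.538,0,0],[1,30,-141,-154,-0.646,0,0],[1,35,-165,-179,-0.754,0,0],[1,40,-188,-205,-0.861,0,0],[1,41,-212,-230,-0.97,0,0],[1,41,-235,-256,-1.077,0,0],[1,41,-235,-256,-1.077,0,0],[1,41,-235,-256,-1.077,0,0]], "grip_force": 60}}

```text
clock: 1.3
tcp_pos: [0.4135, -0.2967, 0.1902]
tool_rot: [-0.423, 1.571, -2.067]
force: [-0.2, 0.2, 0.3]
grip_width: 0.0855
```

```bash
python3 - <<'E'
from h import *
s=state();print(s["tcp_pos"],s["joints"].round(3));go([.413,-.297,.086],-4.2)
a=get_image("top");b=get_image("side");save(b,"side2.png")
W=cloud(a);S=cloud(b)
for n,C in(("top",W),("side",S)):
    t=s["tcp_pos"]
    for lo,hi in((.18,.21),(.21,.25),(.25,.3),(.3,.34),(.34,.4),(.4,.45)):
        m=(abs(C[...,0]-t[0])<.12)&(abs(C[...,1]-t[1])<.12)&(C[...,2]>lo)&(C[...,2]<hi)
        q=C[m]
        if len(q):print(n,lo,len(q),q.min(0).round(3),q.max(0).round(3))
E
```

```text
[ 0.41354683 -0.29665993  0.19024648] [-0.672 -0.238  1.846 -0.     1.534 -0.6  ]
shift mm [104.2  -0.5   0.4] rot [0.0008 0.0002 0.0001]
top 0.18 2 [ 0.362 -0.289  0.208] [ 0.365 -0.289  0.208]
top 0.21 21 [ 0.356 -0.304  0.211] [ 0.373 -0.282  0.25 ]
top 0.25 129 [ 0.341 -0.311  0.251] [ 0.39  -0.278  0.3  ]
top 0.3 97 [ 0.347 -0.308  0.3  ] [ 0.394 -0.267  0.336]
top 0.34 49 [ 0.37  -0.293  0.343] [ 0.4   -0.257  0.4  ]
top 0.4 162 [ 0.299 -0.309  0.4  ] [ 0.433 -0.177  0.45 ]
side 0.18 14 [ 0.36  -0.305  0.204] [ 0.463 -0.283  0.21 ]
side 0.21 167 [ 0.344 -0.308  0.211] [ 0.478 -0.277  0.25 ]
side 0.25 793 [ 0.339 -0.314  0.25 ] [ 0.487 -0.272  0.3  ]
side 0.3 461 [ 0.345 -0.311  0.3  ] [ 0.482 -0.257  0.34 ]
side 0.34 694 [ 0.372 -0.303  0.34 ] [ 0.457 -0.248  0.4  ]
side 0.4 428 [ 0.372 -0.282  0.4  ] [ 0.487 -0.177  0.45 ]
```

View pics/side2.png

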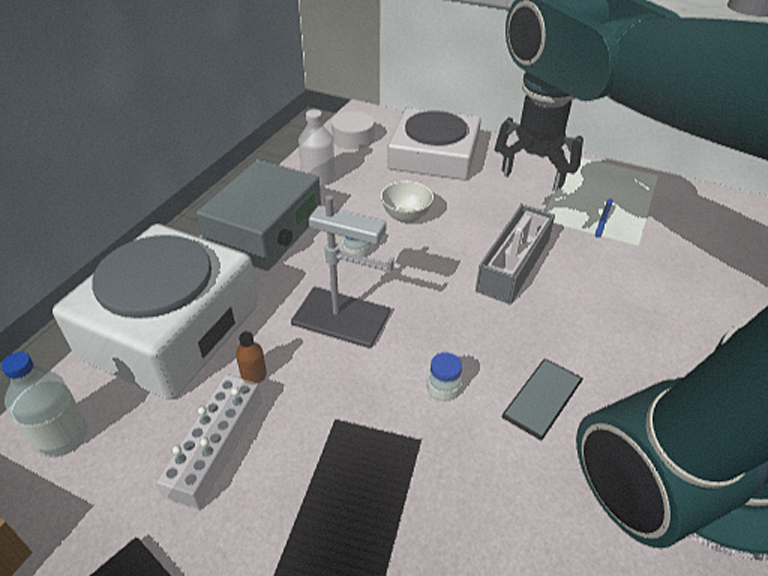

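The gripper hangs open above the caddy handle, and its jaws look aligned across the bar (gripper at about (545,150), handle at (520,240)). I'm descending now.

Call:
{"method": "jog_arm", "body": {"commands": [[0.6,25,0,0,0,0,0],[0.6,50,0,0,0,0,0],[0.6,75,0,0,0,0,0],[0.6,95,0,0,0,0,0],[0.6,104,0,0,0,0,0],[0.6,104,0,0,0,0,0],[0,104,0,0,0,0,0],[0,104,0,0,0,0,0],[0,104,0,0,0,0,0],[0,104,0,0,0,0,0],[0,104,0,0,0,0,0],[0,104,0,0,0,0,0]], "grip_force": 60}}

```text
clock: 2.6
tcp_pos: [0.4137, -0.2975, 0.0875]
tool_rot: [0.791, 1.569, -0.853]
force: [-1.8, -0.9, 5.9]
grip_width: 0.0127
```

Call:
{"method": "jog_arm", "body": {"commands": [[0,-5,0,0,0,0,0],[0,-15,0,0,0,0,0],[0,-30,0,0,0,0,0],[0,-50,0,0,0,0,0],[0,-70,0,0,0,0,0],[0,-90,0,0,0,0,0],[0,-110,0,0,0,0,0],[0,-125,0,0,0,0,0],[0,-135,0,0,0,0,0],[0,-135,0,0,0,0,0],[0,-135,0,0,0,0,0]]}}

```text
clock: 3.7
tcp_pos: [0.4133, -0.2969, 0.2208]
tool_rot: [-2.265, 1.57, 2.375]
force: [-0.8, -0.5, -1.1]
grip_width: 0.013
```

```bash
python3 - <<'E'
from h import *
s=state();print(s["tcp_pos"],s["force"],s["wrist_torque"].round(2),s["grip_width"])
go([.468,.312,s["tcp_pos"][2]],10)
a=get_image("top");b=get_image("side");save(b,"side3.png",(0,260,200,512),2)
S=cloud(b)
p=b["pixels"].astype(int)
m=(abs(S[...,0]-.413)<.07)&(abs(S[...,1]+.297)<.13)&(S[...,2]>.1)&(S[...,2]<.20)
q=S[m&(p.sum(-1)>330)]
print(len(q),q.min(0),q.max(0)); 
r=cv2.minAreaRect((q[:,:2]*1000).astype(np.float32));print(r)
for y in np.arange(-.42,-.17,.02):
    k=q[abs(q[:,1]-y)<.01]
    if len(k):print(y.round(2),len(k),k[:,2].min().round(3),k[:,2].max().round(3),k[:,0].min().round(3))
E
```

```text
[ 0.41330042 -0.29694816  0.22075164] [-0.84279832 -0.53970619 -1.13845685] [ 0.01  0.03 -0.  ] 0.013030914933936944
shift mm [ 2.000e-01  1.010e+01 -6.113e+02] rot [-0.2475 -0.0005  0.0004]
725 [ 0.37989597 -0.39778753  0.13677551] [ 0.4457863  -0.19199174  0.19986755]
((412.99993896484375, -296.1443786621094), (207.659423828125, 51.578433990478516), 85.6898193359375)
-0.4 16 0.143 0.198 0.38
-0.38 11 0.142 0.199 0.382
-0.36 5 0.196 0.199 0.383
-0.34 9 0.195 0.199 0.384
-0.32 33 0.179 0.2 0.386
-0.3 45 0.143 0.199 0.387
-0.28 97 0.143 0.199 0.39
-0.26 90 0.15 0.199 0.39
-0.24 21 0.158 0.2 0.392
-0.22 22 0.141 0.199 0.393
-0.2 376 0.137 0.2 0.395
```

View pics/side3.png

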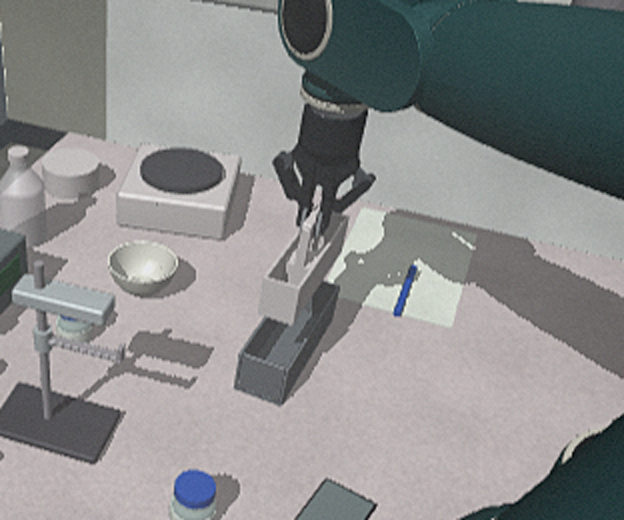

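The caddy is lifted clear of the trough, level, and gripped at the middle of its handle (crop pixels about (310,240)). Next I carry it to the mat.

Call:
{"method": "jog_arm", "body": {"commands": [[0,0,0,-8,0,0,0],[0,0,0,-22,-0.01,0,0],[0,0,1,-42,-0.02,0,0],[0,0,1,-68,-0.03,0,0],[0,0,2,-98,-0.04,0,0],[0,0,2,-128,-0.055,0,0],[0,0,3,-158,-0.07,0,0],[0,0,3,-188,-0.08,0,0],[0,0,4,-218,-0.09,0,0],[0,0,4,-248,-0.1,0,0],[0,0,5,-278,-0.11,0,0],[0,0,5,-308,-0.1235,0,0]]}}

```text
clock: 5.0
tcp_pos: [0.4402, 0.0118, 0.2212]
tool_rot: [2.199, 1.571, 0.68]
force: [1.4, -0.0, -0.3]
grip_width: 0.0131
```

```bash
python3 - <<'E'
from h import *
s=state();print(s["tcp_pos"],s["grip_width"])
go([.468,.312,s["tcp_pos"][2]],10)
a=get_image("top");W=cloud(a);p=a["pixels"].astype(int);z=W[...,2]
# mat by dark pixels, near table
m=(W[...,0]>.35)&(W[...,0]<.6)&(W[...,1]>.1)&(W[...,1]<.5)&(p.sum(-1)<130)&(abs(z)<.02)
n,l,st,c=cv2.connectedComponentsWithStats(m.astype(np.uint8));i=1+st[1:,4].argmax()
q=W[l==i];print(st[i],cv2.minAreaRect((q[:,:2]*1000).astype(np.float32)))
E
```

```text
[0.44024555 0.01183623 0.22121508] 0.013129260077390265
shift mm [ 1.000e-01  4.330e+01 -2.983e+02] rot [-1.226e-01 -1.000e-04 -2.000e-04]
[ 106  208   95   57 3942] ((467.91546630859375, 311.841796875), (133.5203094482422, 272.7910461425781), 10.180633544921875)
```

Call:
{"method": "jog_arm", "body": {"commands": [[0,0,4,-30,-0.012,0,0],[0,0,9,-60,-0.025,0,0],[0,0,13,-90,-0.037,0,0],[0,0,17,-120,-0.05,0,0],[0,0,22,-150,-0.062,0,0],[0,0,26,-180,-0.075,0,0],[0,0,30,-210,-0.087,0,0],[0,0,35,-240,-0.1,0,0],[0,0,39,-268,-0.11,0,0],[0,0,42,-286,-0.118,0,0],[0,0,43,-295,-0.122,0,0],[0,0,43,-298,-0.1225,0,0]]}}

```text
clock: 6.25
tcp_pos: [0.4684, 0.31, 0.2211]
tool_rot: [-1.081, 1.57, -2.478]
force: [0.3, 0.1, -1.4]
grip_width: 0.0131
```

Call:
{"method": "jog_arm", "body": {"commands": [[0,20,0,0,0,0,0],[0,50,0,0,0,0,0],[0,80,0,0,0,0,0],[0,105,0,0,0,0,0],[0,118,0,0,0,0,0],[0,124,0,0,0,0,0],[0,127,0,0,0,0,0],[0,127,0,0,0,0,0],[0,127,0,0,0,0,0]]}}

```text
clock: 7.15
tcp_pos: [0.4692, 0.3097, 0.0954]
tool_rot: [1.929, 1.569, 0.532]
force: [-0.7, -0.2, -0.6]
grip_width: 0.0128
```

```bash
python3 - <<'E'
from h import *
s=state();print(s["tcp_pos"],s["force"],s["grip_width"]); go([.468,.312,.0865],10)
E
```

```text
[0.46916907 0.30974141 0.09540958] [-0.69542346 -0.24373393 -0.60584826] 0.012767365884498871
shift mm [ 8.9 -0.8 -2.4] rot [-0.0016 -0.0005 -0.0013]
```

Call:
{"method": "jog_arm", "body": {"commands": [[0,2,0,-2,0,0,0],[0,4,0,-2,0,0,0],[0,5.5,0,-2,0,0,0],[0,7,0,-2,0,0,0],[0,7.5,0,-2,0,0,0],[0,7.5,0,-2,0,0,0]]}}

```text
clock: 7.75
tcp_pos: [0.4684, 0.3115, 0.0867]
tool_rot: [-1.409, 1.571, -2.807]
force: [-0.5, 0.6, -1.0]
grip_width: 0.0125
```

Call:
{"method": "jog_arm", "body": {"commands": [[0,0.5,0,0,0,0,0],[0,1,0,0,0,0,0],[0,1,0,0,0,0,0]]}}

```text
clock: 8.05
tcp_pos: [0.4686, 0.3116, 0.0865]
tool_rot: [1.823, 1.57, 0.425]
force: [-1.5, -1.4, 5.4]
grip_width: 0.0131
```

Call:
{"method": "jog_arm", "body": {"commands": [[0.3,0,0,0,0,0,0],[0.6,0,0,0,0,0,0],[0.6,0,0,0,0,0,0],[0.6,0,0,0,0,0,0],[0.6,0,0,0,0,0,0],[1,-10,0,0,0,0,0],[1,-30,0,0,0,0,0],[1,-60,0,0,0,0,0],[1,-90,0,0,0,0,0],[1,-110,0,0,0,0,0],[1,-110,0,0,0,0,0]]}}

```text
clock: 9.15
tcp_pos: [0.4693, 0.3121, 0.1999]
tool_rot: [1.943, 1.566, 0.545]
force: [0.4, 0.0, 0.6]
grip_width: 0.0855
```

```bash
python3 - <<'E'
from h import *
s=state();print(s["tcp_pos"],s["joints"].round(3))
a=get_image("top");b=get_image("side");save(b,"side4.png",(200,384,100,356),2.5)
for n,im in(("top",a),("side",b)):
    C=cloud(im);p=im["pixels"].astype(int);z=C[...,2]
    m=(abs(C[...,0]-.468)<.11)&(abs(C[...,1]-.312)<.15)
    for l,mm in(("all",(z>.02)&(z<.12)&(p.sum(-1)>150)),("rim",(z>.055)&(z<.075)&(p.sum(-1)>150)),("bar",(z>.095)&(z<.12))):
        q=C[m&mm]
        if len(q)>5:print(n,l,len(q),cv2.minAreaRect((q[:,:2]*1000).astype(np.float32)),np.percentile(q[:,2],[5,50,95]).round(3))
    m=(abs(C[...,0]-.468)<.13)&(abs(C[...,1]-.312)<.2)&(p.sum(-1)<130)&(abs(z)<.02);q=C[m];print(cv2.minAreaRect((q[:,:2]*1000).astype(np.float32)))
E
```

```text
[0.46925977 0.3120618  0.1999127 ] [ 0.542 -0.121  1.729  0.     1.529  0.369]
top all 321 ((468.4964904785156, 308.0844421386719), (50.87587356567383, 200.7231903076172), 9.48133373260498) [0.024 0.055 0.085]
top rim 142 ((468.87408447265625, 308.1273193359375), (50.4737663269043, 200.67257690429688), 9.322460174560547) [0.057 0.062 0.067]
top bar 13 ((473.931396484375, 283.20526123046875), (12.847180366516113, 4.965548992156982), 25.101259231567383) [0.099 0.108 0.113]
((511.3102722167969, 340.01300048828125), (229.0823516845703, 313.4510803222656), 10.348788261413574)
side all 2136 ((467.9810791015625, 311.9371337890625), (50.83283233642578, 202.4975128173828), 9.464509010314941) [0.025 0.053 0.111]
side rim 721 ((468.0016174316406, 311.6976013183594), (50.81473922729492, 202.04396057128906), 9.556597709655762) [0.057 0.063 0.067]
side bar 229 ((467.7975769042969, 312.52093505859375), (14.46626091003418, 56.44001770019531), 9.69173812866211) [0.101 0.111 0.113]
((505.1430969238281, 314.8603820800781), (131.3596649169922, 221.9248046875), 41.56996536254883)
```

View pics/side4.png

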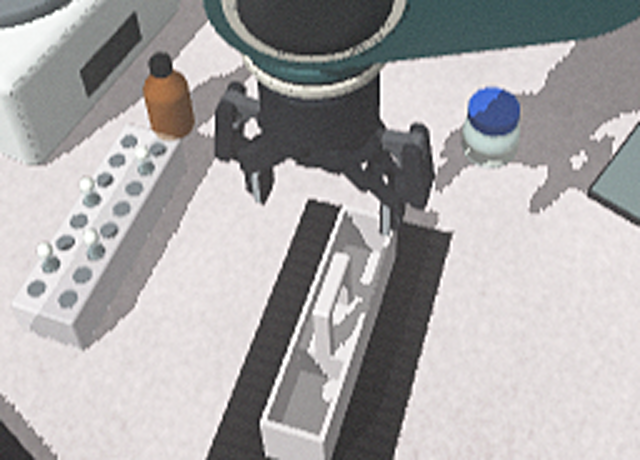

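The caddy stands upright on the mat and free of the gripper. In the crop, the body runs from (345,210) to (290,440) inside the dark mat, with mat visible all round. Next I grip the +y end.

```bash
python3 - <<'E'
from h import *
go([.4556,.387,.12],9.5)
E
```

```text
shift mm [ 76.2   0.3 -76.5] rot [ 0.0072 -0.0003 -0.0007]
```

Call:
{"method": "jog_arm", "body": {"commands": [[1,0,0,-30,0.007,0,0],[1,0,0,-60,0.007,0,0],[1,0,0,-76.5,0.007,0,0],[1,10,0,-76.5,0.007,0,0],[1,40,0,-76.5,0.007,0,0],[1,76,0,-76.5,0.007,0,0],[1,110,0,-76.5,0.007,0,0],[1,135,0,-76.5,0.007,0,0],[1,155,0,-76.5,0.007,0,0],[1,168,0,-76.5,0.007,0,0],[1,174,0,-76.5,0.007,0,0],[1,174,0,-76.5,0.007,0,0]]}}

```text
clock: 10.45
tcp_pos: [0.4551, 0.3864, 0.0212]
tool_rot: [-1.006, 1.57, -2.411]
force: [0.1, 0.1, 0.6]
grip_width: 0.0854
```

Call:
{"method": "jog_arm", "body": {"commands": [[0.3,0,0,0,0,0,0],[0.3,0,0,0,0,0,0],[0.3,0,0,0,0,0,0],[0.3,0,0,0,0,0,0],[0.3,0,0,0,0,0,0],[0,0,0,0,0,0,0],[0,0,0,0,0,0,0]], "grip_force": 80}}

```text
clock: 11.15
tcp_pos: [0.4558, 0.3873, 0.023]
tool_rot: [2.044, 1.569, 0.64]
force: [0.0, -0.5, 6.5]
grip_width: 0.0494
```

```bash
python3 - <<'E'
from h import *
s=state();print(s["tcp_pos"],s["force"],s["grip_width"],s["joints"].round(3)); go([.4556,.387,.025],9.5)
b=get_image("side");a=get_image("top")
for n,im in(("top",a),("side",b)):
    C=cloud(im);p=im["pixels"].astype(int);z=C[...,2]
    m=(abs(C[...,0]-.468)<.11)&(abs(C[...,1]-.312)<.15)
    for l,mm in(("rim",(z>.055)&(z<.075)&(p.sum(-1)>200)),("bar",(z>.095)&(z<.115)&(abs(C[...,1]-.31)<.04)&(p.sum(-1)>200))):
        q=C[m&mm]
        if len(q)>5:print(n,l,len(q),cv2.minAreaRect((q[:,:2]*1000).astype(np.float32)),np.percentile(q[:,2],[5,50,95]).round(3))
E
```

```text
[0.45576199 0.3873087  0.02304078] [ 0.02858614 -0.54766086  6.53081064] 0.04943645255999078 [ 0.662  0.085  1.825 -0.     1.23   0.496]
shift mm [-2.  -0.2  0.3] rot [ 0.0003 -0.0009 -0.0017]
top rim 189 ((473.28887939453125, 281.4460144042969), (50.52024841308594, 146.3610076904297), 9.448868751525879) [0.057 0.062 0.068]
top bar 101 ((468.8473815917969, 307.318603515625), (14.208661079406738, 55.06165313720703), 9.53201675415039) [0.103 0.109 0.114]
side rim 172 ((442.3726501464844, 382.6316223144531), (88.46915435791016, 49.295372009277344), 57.832275390625) [0.056 0.063 0.066]
```

Call:
{"method": "jog_arm", "body": {"commands": [[0,-3,0,0,0,0,0],[0,-8,0,0,0,0,0],[0,-18,0,0,0,0,0],[0,-32,0,0,0,0,0],[0,-48,0,0,0,0,0],[0,-62,0,0,0,0,0],[0,-74,0,0,0,0,0],[0,-82,0,0,0,0,0],[0,-84,0,0,0,0,0],[0,-84,0,0,0,0,0]]}}

```text
clock: 12.25
tcp_pos: [0.4552, 0.3869, 0.1059]
tool_rot: [1.97, 1.571, 0.565]
force: [-0.8, -0.0, -1.9]
grip_width: 0.0493
```

```bash
cat >> h.py <<'E'
def bars(ctr,z0,z1,r=.05):
    for n in("top","side"):
        im=get_image(n);C=cloud(im);p=im["pixels"].astype(int);z=C[...,2]
        m=(np.hypot(C[...,0]-ctr[0],C[...,1]-ctr[1])<r)&(z>z0)&(z<z1)&(p.sum(-1)>200)
        q=C[m]
        if len(q)>8: print(n,len(q),cv2.minAreaRect((q[:,:2]*1000).astype(np.float32)),np.percentile(q[:,2],[5,50,95]).round(4))
    return im,C
E
python3 - <<'E'
from h import *
s=state();print(s["tcp_pos"],s["force"],s["wrist_torque"].round(2),s["grip_width"])
im,C=bars((.468,.310),.175,.21); save(im,"side5.png",(150,384,80,380),2)
p=im["pixels"].astype(int)
# side: rim heights along y
m=(abs(C[...,0]-.47)<.05)&(C[...,2]>.07)&(p.sum(-1)>200)&(C[...,1]>.19)&(C[...,1]<.43);q=C[m]
for y in np.arange(.2,.43,.02):
    k=q[(abs(q[:,1]-y)<.01)]
    if len(k):print(y.round(2),len(k),np.percentile(k[:,2],[2,50,98]).round(4))
go([.503,.055,.105],4.5)
E
```

```text
[0.45523864 0.38685243 0.10585241] [-0.82317817 -0.04074875 -1.88680663] [0.07 0.02 0.  ] 0.04925366391070905
top 123 ((468.6230773925781, 307.10687255859375), (14.279338836669922, 54.11351776123047), 9.015848159790039) [0.1834 0.1932 0.1967]
0.28 59 [0.0887 0.4624 0.464 ]
0.3 731 [0.1059 0.4375 0.462 ]
0.32 856 [0.1173 0.4409 0.4577]
0.34 581 [0.1473 0.4454 0.4526]
0.36 826 [0.0893 0.4406 0.4467]
0.38 1053 [0.0891 0.4375 0.4439]
0.4 1348 [0.0929 0.4297 0.4439]
0.42 1008 [0.093  0.432  0.4475]
shift mm [ 3.000e-01 -7.500e+00  3.351e+02] rot [0.0875 0.0005 0.0008]
```

View pics/side5.png

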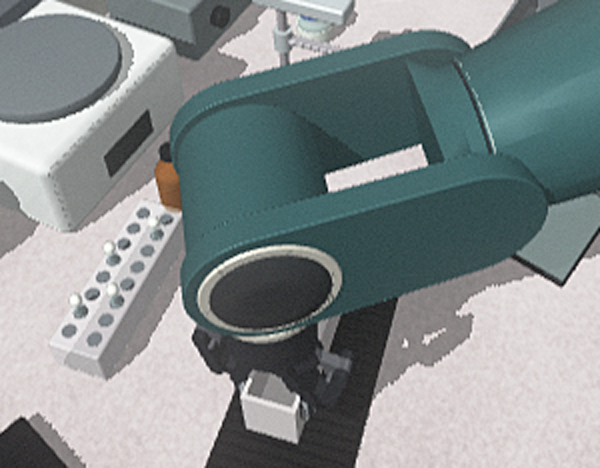

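The caddy hangs from the gripper by its far end at crop (275,405), level, with no tilt seen: the bar top went from 0.109 to 0.193 m on the top camera, as expected for the lift. I move it to a point in front of the hook.

Call:
{"method": "jog_arm", "body": {"commands": [[0,0,0,8,0,0,0],[0,0,-1,22,0.005,0,0],[0,0,-1,45,0.01,0,0],[0,0,-2,75,0.02,0,0],[0,0,-2,105,0.03,0,0],[0,0,-3,135,0.035,0,0],[0,0,-4,165,0.043,0,0],[0,0,-4,195,0.05,0,0],[0,0,-5,225,0.06,0,0],[0,0,-6,255,0.067,0,0],[0,0,-6,282,0.075,0,0],[0,0,-7,305,0.08,0,0]]}}

```text
clock: 13.55
tcp_pos: [0.4984, 0.0826, 0.1056]
tool_rot: [-0.354, 1.571, -1.84]
force: [-0.1, 0.4, -1.7]
grip_width: 0.0492
```

```bash
python3 - <<'E'
from h import *
s=state();print(s["tcp_pos"],s["grip_width"])
go([.503,.055,.105],4.5)
E
```

```text
[0.49835974 0.08263115 0.10562657] 0.04916370247208081
shift mm [ 0.6  2.3 27.9] rot [0.006  0.0002 0.0001]
```

Call:
{"method": "jog_arm", "body": {"commands": [[0,0,1,12,0.003,0,0],[0,0,2,22,0.006,0,0],[0,0,2.3,27,0.006,0,0],[0,0,2.3,28,0.006,0,0],[0,0,2.3,28,0.006,0,0]]}}

```text
clock: 14.05
tcp_pos: [0.5034, 0.0576, 0.1057]
tool_rot: [-2.151, 1.571, 2.642]
force: [0.3, -0.2, -0.1]
grip_width: 0.0493
```

```bash
python3 - <<'E'
from h import *
s=state();print(s["tcp_pos"],s["tool_rot"],s["grip_width"])
im,C=bars((.509,-.024),.175,.21); save(im,"side6.png",(80,270,170,370),3)
a=get_image("top");W=cloud(a);np.save("W6.npy",W);np.save("C6.npy",C)
for n,K in(("top",W),("side",C)):
    q=K[(abs(K[...,0]-.64)<.09)&(abs(K[...,1]+.015)<.05)&(K[...,2]>.225)&(K[...,2]<.245)];print(n,'lamp',len(q),cv2.minAreaRect((q[:,:2]*1000).astype(np.float32)))
    q=K[(K[...,0]>.55)&(K[...,0]<.65)&(abs(K[...,1]+.015)<.04)&(K[...,2]>.145)&(K[...,2]<.19)]
    if len(q):print(n,'hook',len(q),cv2.minAreaRect((q[:,:2]*1000).astype(np.float32)),np.percentile(q[:,2],[5,50,95]))
    q=K[(K[...,0]>.48)&(K[...,0]<.54)&(K[...,1]>-.13)&(K[...,1]<.02)&(K[...,2]>.13)&(K[...,2]<.165)]
    if len(q):print(n,'rim',len(q),cv2.minAreaRect((q[:,:2]*1000).astype(np.float32)),np.percentile(q[:,2],[5,50,95]))
go([.6026,.0625,.105],4.5)
E
```

```text
[0.50336124 0.0575981  0.10572942] [-2.15052874  1.57060108  2.64229576] 0.04933675934726696
top 42 ((510.8390808105469, -40.23002624511719), (12.666231155395508, 18.829519271850586), 1.7666494846343994) [0.1822 0.1926 0.1976]
top lamp 643 ((638.6869506835938, -15.737466812133789), (118.74575805664062, 39.90336227416992), 4.585393905639648)
top hook 20 ((574.5045166015625, -23.060688018798828), (25.174898147583008, 8.515265464782715), 10.600690841674805) [0.1549972  0.15914272 0.17136397]
top rim 186 ((512.5549926757812, -56.945709228515625), (50.02070617675781, 129.25765991210938), 4.414018154144287) [0.1308329  0.14422205 0.15101697]
side lamp 503 ((640.5750732421875, -10.305488586425781), (112.82695770263672, 43.77964401245117), 5.8614583015441895)
side hook 140 ((614.8028564453125, -13.052498817443848), (70.47538757324219, 17.468446731567383), 2.177669048309326) [0.15570851 0.15936238 0.16144341]
side rim 137 ((489.46539306640625, -57.131187438964844), (29.067821502685547, 131.24288940429688), 16.255563735961914) [0.13187153 0.14322919 0.14773882]
shift mm [ 0.8 99.3  3.3] rot [ 0.0023 -0.0001  0.    ]
```

View pics/side6.png

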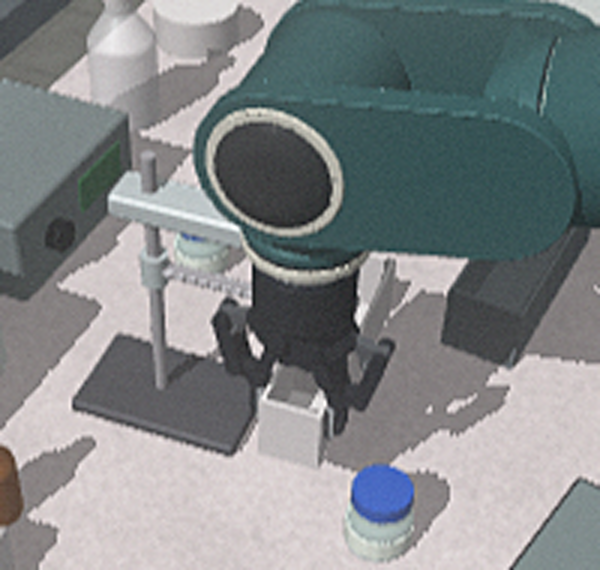

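The caddy is in front of the hook and square to it (caddy end at crop (290,420), hook behind at (210,280)). Bar, rim and hook heights leave about 8 mm each side. I move in along the hook in two steps and watch the force.

Call:
{"method": "jog_arm", "body": {"commands": [[0,0,0,2,0.002,0,0],[0,0,0,4,0.002,0,0],[0,0,6,4,0.002,0,0],[0,0,14,4,0.002,0,0],[0,0,22,4,0.002,0,0],[0,0,30,4,0.002,0,0],[0,0,38,4,0.002,0,0],[0,0,45,4,0.002,0,0],[0,0,50,4,0.002,0,0],[0,0,50,4,0.002,0,0]]}}

```text
clock: 15.2
tcp_pos: [0.5541, 0.0573, 0.1057]
tool_rot: [-1.466, 1.571, -2.959]
force: [0.9, -0.7, -0.8]
grip_width: 0.0494
```

Call:
{"method": "jog_arm", "body": {"commands": [[0,0,4,0,0,0,0],[0,0,10,0,0,0,0],[0,0,16,0,0,0,0],[0,0,22,0,0,0,0],[0,0,28,0,0,0,0],[0,0,34,0,0,0,0],[0,0,40,0,0,0,0],[0,0,45,0,0,0,0],[0,0,48,0,0,0,0],[0,0,48,0,0,0,0]]}}

```text
clock: 16.2
tcp_pos: [0.6017, 0.061, 0.1057]
tool_rot: [-1.606, 1.571, -3.099]
force: [-0.8, -0.2, -1.8]
grip_width: 0.049
```

```bash
python3 - <<'E'
from h import *
s=state();print(s["tcp_pos"],s["force"],s["wrist_torque"].round(2),s["grip_width"])
a=get_image("top");W=cloud(a);im=get_image("side");C=cloud(im);save(im,"side7.png",(80,240,150,350),3.5)
K=W;q=K[(K[...,0]>.56)&(K[...,0]<.65)&(K[...,1]>-.14)&(K[...,1]<-.04)&(K[...,2]>.13)&(K[...,2]<.165)];print('rim',len(q),cv2.minAreaRect((q[:,:2]*1000).astype(np.float32)),np.percentile(q[:,2],[5,50,95]))
q=K[(abs(K[...,0]-.64)<.09)&(abs(K[...,1]+.015)<.05)&(K[...,2]>.225)&(K[...,2]<.245)];print('lamp',len(q),cv2.minAreaRect((q[:,:2]*1000).astype(np.float32)))
go([.6026,.0625,.083],4.5)
E
```

```text
[0.60169709 0.060973   0.10570985] [-0.81126198 -0.16168315 -1.79990256] [0.13 0.   0.01] 0.04898685303308284
rim 162 ((612.9796142578125, -79.57301330566406), (52.17094421386719, 78.0374755859375), 3.6812503337860107) [0.13230617 0.14375105 0.14992359]
lamp 271 ((638.7992553710938, -25.244625091552734), (119.50849914550781, 22.081066131591797), 3.744054079055786)
shift mm [22.8  1.4 -1.4] rot [-0.0004  0.      0.0002]
```

View pics/side7.png

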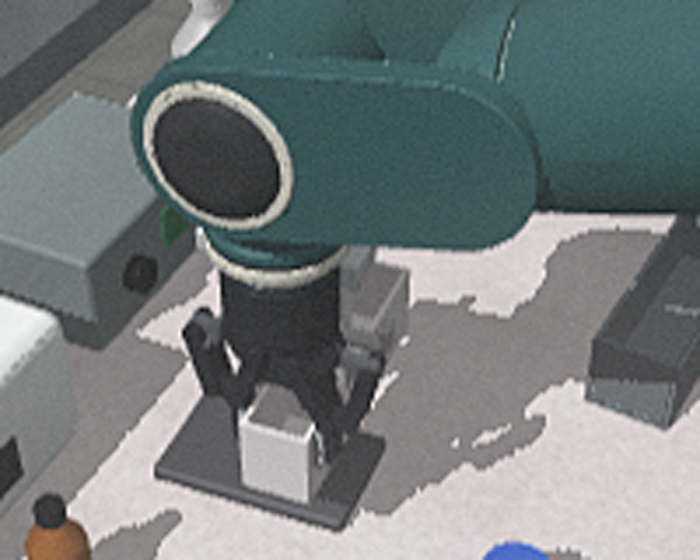

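The caddy is over the base plate with the hook through its handle. No contact force; the rim end puts its centre at y = -18.7 mm against the hook's -18.2 in the same camera. I lower it.

Call:
{"method": "jog_arm", "body": {"commands": [[0,3,0,0,0,0,0],[0,7,0,0,0,0,0],[0,11,0,0,0,0,0],[0,15,0,0,0,0,0],[0,18,0,0,0,0,0],[0,19.5,0,0,0,0,0],[0,20,0,0,0,0,0],[0,20,0,0,0,0,0]]}}

```text
clock: 17.1
tcp_pos: [0.6015, 0.061, 0.0858]
tool_rot: [2.191, 1.571, 0.699]
force: [0.2, -0.8, -0.4]
grip_width: 0.049
```

Call:
{"method": "jog_arm", "body": {"commands": [[0,0.5,0,0,0,0,0],[0,1,0,0,0,0,0],[0,1.5,0,0,0,0,0],[0,2,0,0,0,0,0],[0,2,0,0,0,0,0],[0,2,0,0,0,0,0]]}}

```text
clock: 17.7
tcp_pos: [0.6014, 0.061, 0.0838]
tool_rot: [-2.135, 1.571, 2.655]
force: [-0.4, -0.0, -1.5]
grip_width: 0.0493
```

```bash
python3 - <<'E'
from h import *
for i in range(3):
    s=state();get_image("top");print(s["tcp_pos"],s["force"].round(2),s["wrist_torque"].round(3))
E
```

```text
[0.6014139  0.06099665 0.08376746] [-0.37 -0.04 -1.55] [ 0.09  -0.024 -0.016]
[0.60148073 0.06095787 0.08385261] [-0.63 -0.36 -1.39] [0.056 0.028 0.026]
[0.60147432 0.06095217 0.08386895] [-0.26  0.07 -1.88] [0.128 0.006 0.024]
```

Call:
{"method": "jog_arm", "body": {"commands": [[0,0.4,0,0,0,0,0],[0,0.8,0,0,0,0,0],[0,0.8,0,0,0,0,0],[0,0.8,0,0,0,0,0]]}}

```text
clock: 18.25
tcp_pos: [0.6015, 0.061, 0.083]
tool_rot: [1.804, 1.571, 0.312]
force: [0.0, -0.3, -1.3]
grip_width: 0.0493
```

Call:
{"method": "jog_arm", "body": {"commands": [[0,0.4,0,0,0,0,0],[0,0.8,0,0,0,0,0],[0,0.8,0,0,0,0,0],[0,0.8,0,0,0,0,0]]}}

```text
clock: 18.65
tcp_pos: [0.6016, 0.0608, 0.0827]
tool_rot: [1.013, 1.57, -0.48]
force: [-2.6, -1.9, 5.3]
grip_width: 0.0496
```

```bash
python3 - <<'E'
from h import *
for i in range(3):
    s=state();get_image("top");print(s["tcp_pos"],s["force"].round(2),s["wrist_torque"].round(3))
E
```

```text
[0.60161136 0.06082396 0.08270341] [-2.6  -1.88  5.28] [-0.561  0.224 -0.19 ]
[0.6016155  0.06078765 0.08267477] [-3.13 -1.74  4.9 ] [-0.565  0.233 -0.167]
[0.60162043 0.06079898 0.08270308] [-2.21 -1.5   5.74] [-0.583  0.218 -0.193]
```

Call:
{"method": "jog_arm", "body": {"commands": [[0,-0.4,0,0,0,0,0],[0,-0.4,0,0,0,0,0]]}}

```text
clock: 19.0
tcp_pos: [0.6016, 0.0609, 0.0828]
tool_rot: [1.224, 1.57, -0.268]
force: [-1.6, -1.4, 3.5]
grip_width: 0.0491
```

Call:
{"method": "jog_arm", "body": {"commands": [[0.6,0,0,0,0,0,0],[0.62,0,0,0,0,0,0],[0.66,0,0,0,0,0,0],[0.72,0,0,0,0,0,0],[0.8,0,0,0,0,0,0],[0.9,0,0,0,0,0,0],[1,0,0,0,0,0,0],[1,0,0,0,0,0,0],[1,0,0,0,0,0,0],[1,0,0,0,0,0,0]], "grip_force": 20}}

```text
clock: 20.0
tcp_pos: [0.6014, 0.061, 0.0826]
tool_rot: [-1.451, 1.571, -2.943]
force: [0.2, 0.1, -0.8]
grip_width: 0.0853
```

```bash
python3 - <<'E'
from h import *
s=state();print(s["tcp_pos"],s["force"],s["grip_width"])
a=get_image("top");K=cloud(a);im=get_image("side");save(im,"side8.png",(80,240,150,350),3.5)
q=K[(K[...,0]>.56)&(K[...,0]<.65)&(K[...,1]>-.14)&(K[...,1]<-.045)&(K[...,2]>.11)&(K[...,2]<.15)];print('rim',len(q),cv2.minAreaRect((q[:,:2]*1000).astype(np.float32)),np.percentile(q[:,2],[5,50,95]))
C=cloud(im);p=im["pixels"].astype(int)
q=C[(abs(C[...,0]-.6)<.05)&(C[...,1]>.06)&(C[...,1]<.11)&(C[...,2]<.15)&(C[...,2]>.04)&(p.sum(-1)>280)];print('end',len(q),cv2.minAreaRect((q[:,:2]*1000).astype(np.float32)),np.percentile(q[:,2],[2,50,98]))
E
```

```text
[0.60141988 0.06096982 0.08258637] [ 0.20822161  0.06123619 -0.77381566] 0.08529339280427431
rim 145 ((612.4874267578125, -81.17280578613281), (51.059303283691406, 74.32032012939453), 4.224184989929199) [0.111672   0.12167018 0.12760922]
end 483 ((599.82861328125, 73.95352935791016), (98.33109283447266, 27.670137405395508), 0.19563646614551544) [0.06568671 0.10235839 0.1256596 ]
```

View pics/side8.png

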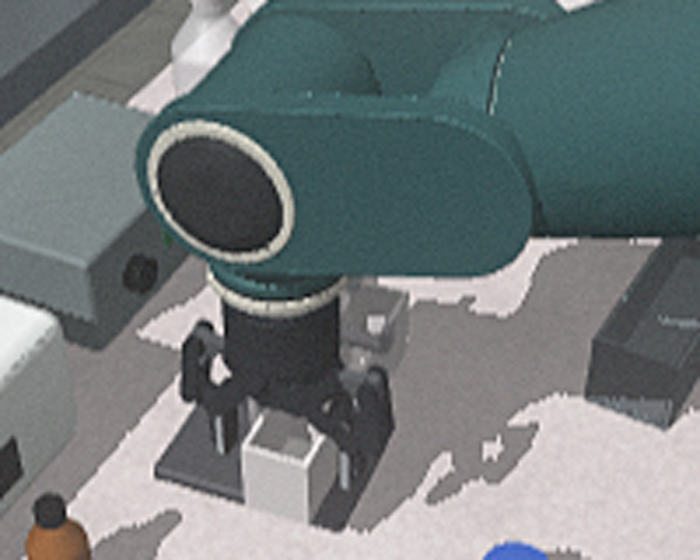

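Released: the caddy hangs with the jaws clear on both sides (crop (280,470)), and both rim ends are at about 0.124 m, so it is level. I retract straight up.

Call:
{"method": "jog_arm", "body": {"commands": [[1,-3,0,0,0,0,0],[1,-9,0,0,0,0,0],[1,-18,0,0,0,0,0],[1,-30,0,0,0,0,0],[1,-45,0,0,0,0,0],[1,-65,0,0,0,0,0],[1,-90,0,0,0,0,0],[1,-120,0,0,0,0,0],[1,-150,0,0,0,0,0],[1,-170,0,-20,0,0,0],[1,-180,0,-50,0,0,0],[1,-180,0,-90,0,0,0]]}}

```text
clock: 21.3
tcp_pos: [0.5948, 0.1509, 0.2662]
tool_rot: [1.64, 1.567, 0.146]
force: [1.2, 0.2, -0.7]
grip_width: 0.0856
```

Call:
{"method": "jog_arm", "body": {"commands": [[1,0,0,-40,0,0,0],[1,0,0,-80,0,0,0],[1,0,-30,-120,0,0,0],[1,0,-60,-160,0,0,0],[1,0,-80,-190,0,0,0],[1,0,-80,-200,0,0,0],[1,0,-80,-200,0,0,0],[1,0,-80,-200,0,0,0]]}}

```text
clock: 22.1
tcp_pos: [0.4996, 0.3434, 0.2631]
tool_rot: [1.387, 1.57, -0.106]
force: [-0.4, 0.7, -0.2]
grip_width: 0.0852
```

```bash
python3 - <<'E'
from h import *
s=state();print(s["clock"],s["tcp_pos"],s["force"])
W0=np.load("top1.npy")
for n in("top","side"):
    im=get_image(n);K=cloud(im);p=im["pixels"].astype(int)
    if n=="top":save(im,"top9.png")
    if n=="side":save(im,"side9.png")
    m=(abs(K[...,0]-.608)<.06)&(abs(K[...,1]+.015)<.13)&(K[...,2]>.09)&(K[...,2]<.135)&(p.sum(-1)>250)
    q=K[m];print(n,len(q),cv2.minAreaRect((q[:,:2]*1000).astype(np.float32)))
    for y in(-.11,-.09,-.07,.05,.07,.08):
        k=q[abs(q[:,1]-y)<.01]
        if len(k):print(y,len(k),np.percentile(k[:,2],[50,95]).round(4))
    if n=="top":
        z=K[...,2]
        for nm,b in dict(ja=(465,215,500,260),jb=(335,355,375,395),am=(285,205,320,245),bowl=(530,220,600,290),rack=(175,210,290,262)).items():
            sl=np.s_[int(b[1]/1.5):int(b[3]/1.5),int(b[0]/1.5):int(b[2]/1.5)]
            for V in(W0,K):
                q=V[sl];q=q[q[...,2]>.03]
                if len(q):print(nm,((q.min(0)+q.max(0))/2).round(3))
E
```

```text
22.1 [0.49955837 0.34335225 0.26314287] [-0.3512501   0.70306453 -0.20298085]
top 467 ((607.7058715820312, -18.383445739746094), (51.586090087890625, 199.84197998046875), 4.262808322906494)
-0.11 63 [0.1208 0.1271]
-0.09 39 [0.1204 0.1251]
-0.07 46 [0.1212 0.1257]
0.05 47 [0.12  0.125]
0.07 62 [0.1189 0.1266]
0.08 47 [0.1198 0.1268]
ja [ 0.721 -0.198  0.051]
ja [ 0.722 -0.198  0.052]
jb [0.429 0.051 0.051]
jb [0.429 0.051 0.053]
am [0.728 0.167 0.068]
am [0.728 0.166 0.069]
bowl [ 0.679 -0.356  0.046]
bowl [ 0.679 -0.356  0.046]
rack [0.701 0.308 0.057]
rack [0.701 0.307 0.058]
side 427 ((602.557373046875, 38.876190185546875), (50.73876190185547, 97.6981201171875), 3.332857847213745)
0.05 76 [0.1107 0.1244]
0.07 67 [0.1163 0.1248]
0.08 192 [0.1105 0.1243]
```

View pics/side9.png

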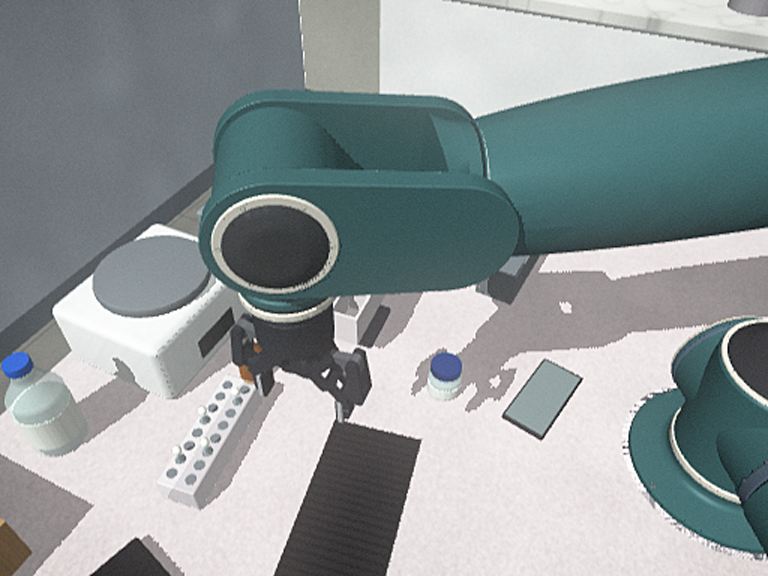

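The gripper at (300,350) is free, above the mat. The caddy hangs behind the arm at (350,320), and the bystanders have not moved.

```bash
python3 -c "
from h import *
print(finish_job())"
```

```text
the job is handed in; nothing more can be done
None
```

The caddy is hanging by its handle on the stand's hook, and the job is handed in at about 22 s on the robot clock, against the 72 s limit.

**What I did**
- I lifted the caddy out of the trough by its handle and set it upright on the mat, with mat visible all round its base.
- I let go, then gripped it across the body at the +y end with 80 N, so the handle was free.
- I slid the handle along the hook and lowered it until I felt contact, with a peak reading of about 6 N. Then I opened the jaws and moved the arm clear.

**Last checks**
- **Position:** the top camera puts the caddy's centre at (607.7, -18.4) mm, against the hook seat at (608.4, -18.2) mm.
- **Level:** both ends of the rim are at the same height to within about 2 mm, and the caddy's yaw is 4.3° against the stand's 4.5°.
- **Other objects:** both jars, the bottle, the bowl and the tube rack are within 1 mm of where they started.
- **Robot:** the jaws are fully open, the gripper is well away from everything, and the force reading is about zero.

**What disagreed**
- The two cameras differ by about 4–5 mm in y throughout, so I relied on positions relative to each other within the same camera.
- In the last side view the arm hides most of the caddy. The final check of its centre and far end comes from the top camera alone. The side camera confirmed only the near end, with its rim at about 0.124 m.

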